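# Lock a finial's bayonet arbor into the carving head

### The job

Take the finial blank with the rectangular wooden block from the rack and mount it in the nose of the blue carving head: rest its two lugs lightly on the nose, turn it until they find the slots, push it in against the spring, twist it clockwise (seen from above) to the stop, and let the spring lift it into its notches, so that it stands locked and upright when you let go. Feel your way: never force the lugs against the nose, whether pressing or twisting, and leave the other things where they are.

Things in the scene. Friction and masses are not known exactly. Their poses are not given: they have to be found in the camera images.
- finial_grip (a point): Centre of the finial's beech block (loose, about 0.3 kg): 50 mm along its x, 34 mm along its y (grip across these flats), 48 mm tall, z up. A turned tip rises to 40 mm above this point, a steel flange 60 mm across lies 24 to 30 mm below it. At the start the flange rests on the rack and the stem hangs in a hole: lift it straight up by 30 mm or more.
- finial_foot (a point): Foot of the finial's steel stem, on its axis, 56 mm below the block's centre. The stem is 30 mm across, 26 mm long, its foot chamfered by 2.5 mm. Two lugs stick out of it along the x axis, the block's long side: tips 24 mm from the axis, 7 mm wide, undersides 4 mm and upper sides 10 mm above the foot. The part is the same after half a turn.
- head: Blue cast carving head fixed to the bench, base 140 x 130 mm; origin under its centre, z up. On its axis stands the upright steel nose, a tube 68 mm across, its top face 118 mm above the origin. The nose does not turn (brake on). When locked, the block's centre is 160 mm above this origin; left unlocked in the slots it stands 4 mm higher. Keep the finial's contact forces on the head below 70 N, all contacts added.
- nose_top (a point): Centre of the nose's flat top face: a 33 mm hole with two opposite slots for the lugs, open to 26 mm from the axis, 0.1 rad wider than the lugs each side. Their line lies within 0.5 rad either way of this x axis (the head's); the exact angle is not measured: see it from above, or turn the part with its lugs resting lightly on the face until they drop in.
- plunger_face (a point): Resting place of the sprung plunger's face in the nose, 10 mm below the top face, where the finial's foot meets it. It pushes back with 4 N at first, 1.2 N more per mm, and bottoms hard when the foot is 21.5 mm below the top face.
- notch_level (a point): Underside of the roof in the notches, on the axis, 4 mm below the top face. With the foot more than 18 mm below the top face the lugs pass under an 8 mm ridge and turn clockwise only (from above): 1.1 rad from the slots' middle to the notches' middle, a firm stop 0.1 rad beyond. There the lugs rise 4 mm: locked, their upper sides are at this level and the foot is 14 mm below the top face.
- rack: Plywood rack fixed to the bench, 85 x 240 x 32 mm, with two 53 mm holes through it, 58 mm to either side of its centre along its y axis; origin under its centre. The finial stands in one hole, the round blank in the other.
- round_blank: bystander: round dark turned blank, 60 mm flange and plain 24 mm round shank without lugs, 64 mm tall, in the rack's other hole; origin at the shank's foot
- bowl: bystander: small wooden bowl, 120 mm across, 50 mm high; origin under its centre
- wax_tin: bystander: low aluminium tin, 66 mm across, 50 mm high; origin under its centre
- glue: bystander: white bottle, 52 mm across, 130 mm high; origin under its centre
- mallet: bystander: wooden mallet lying on the bench; origin under its middle
- gouge: bystander: wood-handled gouge, 240 mm long, lying on the bench; origin under its middle
- sanding_block: bystander: cork block 80 x 45 x 30 mm; origin under its centre
Mind the look-alikes: they are no part of the job. Of the things that look like the part that bears finial_grip, the smallest one is meant.

How it is judged (in metres and radians):
On the way, in this order (a step that is already met when the one before it is completed fails the run):
1. the finial is lifted clear of the rack (height (world z) of finial_grip above 0.105 m), for 0.1 s.
2. the finial is pushed into the nose beyond its locked depth (horizontal distance between finial_grip and head below 0.006 m and z of finial_grip in the frame of head below 0.1575 m), for 0.1 s.
At the end, for the whole second after the job is handed in: The finial stands locked in the nose by itself, released and at rest: its block's centre 160 mm (within 1.8 mm) above the head's origin and within 6 mm of its axis, upright within 0.08 rad (horizontal distance between finial_grip and head below 0.006 m and z of finial_grip in the frame of head between 0.1582 and 0.1618 m and angle between finial_grip's own z axis and vertical below 0.08 rad and linear speed of finial below 0.02 m/s); the robot touches nothing.
It fails at once if the finial presses on the head with more than 70 N (contact force between finial and head above 70 N).
It fails at once if a bystander (blank, bowl, tin, bottle, mallet, gouge, cork block) is moved by more than 40 mm (distance of any of round_blank, bowl, wax_tin, glue, mallet, gouge, sanding_block from where it was at the start of the episode above 0.04 m).
It also fails if it takes over 70 s, if anything falls off the work surface, if the arm or the gripper's body presses on something with over 40 N, if the wrist force passes 120 N, or if a joint passes its speed limit or range.

### The arm

A 6-joint arm with a two-finger parallel gripper is mounted at the origin on the work surface. World frame = base frame: x ahead of the robot, y to its left, z up, the work surface at z = 0. Lengths are in mm, angles in rad, forces in N, time in s.
With the tool pointing down it reaches from about 325 to 875 mm from the base axis. Payload 4.4 kg.
Tool frame: the origin (TCP) lies on the centre line of the jaws, within the pads' length; the fingertips stand ahead of it and the grasp point (between the pads) lies 6 mm ahead of it (ctrl.tcp_to_tips is the z of the fingertips in the tool frame, in mm); z points along the fingers, y is the line along which they close (so a half turn about z gives the same grasp; the last joint's range is limited). The gripper opens to 85 mm and grips with 20 to 120 N. Pads are 22 mm wide; open, the fingers measure 114 mm over their backs; the gripper's body (76 mm by 85 mm) begins 54 mm behind the grasp point. The pads swing forward as they close: fully open they stand 13 mm farther back than shut.
Start: joints at [-1.28, 0.207, 1.542, -0, 1.393, -0.15], TCP at [245.84, -519.798, 256.282] pointing down, gripper open.
Joint ranges: [-2.73, 2.73], [-0.86, 2.22], [0.23, 2.46], [-1.11, 4.25], [0.08, 2.63], [-2.82, 2.82]. Speed limits (rad/s): [2.79, 2.79, 3.14, 3.14, 3.14, 3.14].

### API

Orientations are given as a 3x3 rotation matrix whose columns are the frame's x, y, z axes.
In Python, from plant import ctrl, sensors, optics gives the robot as it stands. Calls block until the motion is done:
- ctrl.move_ptp(position, orientation): joint-space move of the TCP to a pose.
- ctrl.move_l(position, rot=None, vel=150, threshold=None): straight line of the TCP; rot=None keeps the orientation; vel is the mean speed in mm/s. With threshold (N) it stops when the force on the tool has changed by that much, and returns True; else False.
- ctrl.set_joints(angles): joint-space move.
- ctrl.gripper_to(opening, force=None): finger opening in mm; force is the grip in N (None keeps the last); returns when the fingers have stopped.
- ctrl.hold(seconds).
- ctrl.solve_ik(position, orientation): joint angles nearest the present ones, or None.
- sensors.read_state(): the state.
- optics.grab_frame(name): name is "side" or "top" or "wrist"; returns (picture, depth): 384x512x3 uint8, red, green, blue; 384x512 float32, mm along the optical axis (not along the pixel's ray), 0 where there is no reading.
- optics.camera_params(name): a dict with "mtx" (3x3 intrinsics, pixels), "k1" (the pictures are not rectified: a ray, as slopes to the right and down, at radius r is drawn at 1 + k1 r^2 times it, then the intrinsics apply), "R" (3x3) and "t" (3): a world point X has camera coordinates R X + t; the wrist camera has in their place "T_tool_cam" (4x4, takes a point from camera to tool coordinates, whose origin is the TCP and whose axes are the flange's). Camera axes: x right, y down, z forward; pixel columns grow to the right and rows downward; lengths in mm; the calibration is good to about 2 mm. A picture is of the moment at which its call begins: read the wrist's pose just before it. camera_params takes no time and is no camera call.
A pose or a line that the arm cannot do raises ctrl.MotionError and nothing moves.
- ctrl.finish_job(): hands the job in; it is judged then, once.
The state is a dict: "t": time; "q": joint angles; "qvel": joint speeds; "tau": joint torques, N m; "eef_pos": TCP position; "eef_rot": TCP orientation; "force": force on the tool from outside, world axes, zero at the start; "wrist_torque": the same for the moment, N m; "grip_width": finger opening in mm; "grasp_force": force on a finger pad.
Only numpy, scipy, OpenCV 4.12 (cv2) and the standard library are available. Lean on these libraries where they do the work, as an engineer would, in place of code of your own. Each camera call takes 0.05 s, during which the arm holds its last target. There are 200 camera calls.

## Working session

There is one attempt and no reset: what is moved stays moved. The work goes in short steps, each a Python script; the robot and the scene stay as the last script left them, time stands still between calls to the robot, and variables do not carry over. Pictures are saved under pics/ and viewed, at most 10 in all, crops included, and the job is handed in when it is done.

```bash
ls; mkdir -p pics; python3 - <<'E'
from plant import ctrl,sensors,optics
import cv2,numpy as np,pickle
D={}
for n in ("top","side"):
    im,d=optics.grab_frame(n); p=optics.camera_params(n); D[n]=(im,d,p)
    cv2.imwrite(f"pics/{n}0.png",im[:,:,::-1]); print(n,p)
print(optics.camera_params("wrist"),ctrl.tcp_to_tips)
pickle.dump(D,open("d0.pkl","wb"))
s=sensors.read_state();print(s)
E
```

```text
pics
top {'mtx': array([[420.03765637,   0.        , 263.58582001],
       [  0.        , 420.03765637, 190.91761212],
       [  0.        ,   0.        ,   1.        ]]), 'k1': -0.1523136261784579, 'R': array([[-0.0097448 , -0.99991961, -0.00811192],
       [-0.99512736,  0.01049343, -0.09803791],
       [ 0.09811516,  0.00711703, -0.99514962]]), 't': array([   7.23320896,  601.98588742, 1443.20367291])}
side {'mtx': array([[446.85722058,   0.        , 254.68160246],
       [  0.        , 446.85722058, 192.59646529],
       [  0.        ,   0.        ,   1.        ]]), 'k1': -0.09633280968018851, 'R': array([[-0.95022354, -0.31130569, -0.01280571],
       [-0.16354569,  0.53334364, -0.82993817],
       [ 0.26519432, -0.78653247, -0.55770839]]), 't': array([ 564.72983264,  152.48636244, 1267.38107667])}
{'mtx': array([[290.57196631,   0.        , 254.7786896 ],
       [  0.        , 290.57196631, 191.79700839],
       [  0.        ,   0.        ,   1.        ]]), 'k1': -0.07275823775487421, 'T_tool_cam': array([[-1.43677272e-03, -9.62293206e-01, -2.72010517e-01,
         6.92702556e+
[... 356 characters left out ...]
,
        1.39349506e+00, -1.50518244e-01]), 'qvel': array([ 0.00045833, -0.00205762, -0.00311311,  0.00037201, -0.00019742,
       -0.00162309]), 'tau': array([-2.26731340e-04, -3.84087539e+01, -2.92550218e+01, -3.17822560e-04,
        4.76061236e-03, -1.26574037e-05]), 'eef_pos': array([ 245.66069855, -519.18258046,  255.22239873]), 'eef_rot': array([[ 9.03980040e-01,  4.27574269e-01, -5.76661617e-04],
       [ 4.27574527e-01, -9.03977884e-01,  2.00233209e-03],
       [ 3.34856330e-04, -2.05663406e-03, -9.99997829e-01]]), 'force': array([0.28827131, 0.35401982, 0.10181655]), 'wrist_torque': array([ 0.01254354, -0.0055717 , -0.01129664]), 'grasp_force': 0.0, 'grip_width': 85.24614075087307}
```

View pics/top0.png

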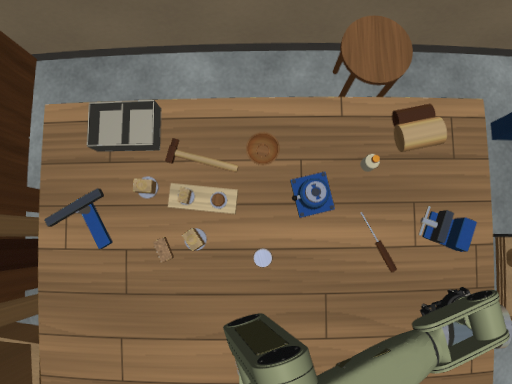

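View pics/side0.png

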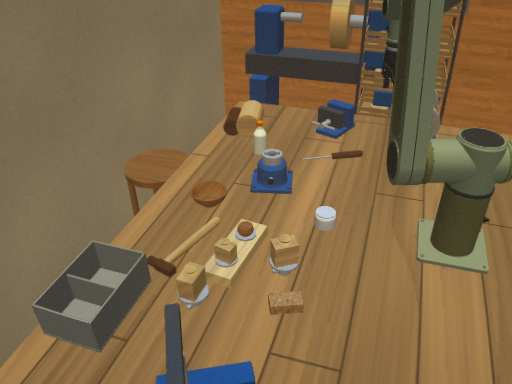

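The top view shows the finial with the small block in the rack's left hole at about (186,197), the round blank at (218,200) and the head at (313,194). The larger look-alikes at (146,186) and (195,240) stand outside the rack. The side view agrees: finial at (227,250), nose at (272,157).

```bash
cat > h.py <<'E'
import numpy as np,cv2
from scipy.optimize import brentq
def rays(p,px):
    """unit-depth camera rays for pixels (N,2)"""
    px=np.atleast_2d(np.float64(px)); K=p["mtx"]
    u=cv2.undistortPoints(px[:,None],K,np.array([p["k1"],0,0,0.]))[:,0]
    return np.c_[u,np.ones(len(u))]
def pose(p,s=None):
    """world rotation and origin of the camera"""
    if "R" in p: return p["R"].T,-p["R"].T@p["t"]
    T=p["T_tool_cam"]; return s["eef_rot"]@T[:3,:3], s["eef_rot"]@T[:3,3]+s["eef_pos"]
def onplane(p,px,z,s=None):
    R,c=pose(p,s); d=rays(p,px)@R.T
    return c+d*((z-c[2])/d[:,2])[:,None]
def cloud(p,d,s=None):
    """HxWx3 world points, nan where no depth"""
    h,w=d.shape; v,u=np.mgrid[:h,:w]; R,c=pose(p,s)
    X=c+(rays(p,np.c_[u.ravel(),v.ravel()])*d.reshape(-1,1))@R.T
    X[d.ravel()<=0]=np.nan
    return X.reshape(h,w,3)
E
python3 - <<'E'
import pickle,numpy as np,cv2
from h import *
D=pickle.load(open("d0.pkl","rb")); im,d,p=D["top"]
X=cloud(p,d)
def seg(box,zlo,zhi,name):
    r0,r1,c0,c1=box; P=X[r0:r1,c0:c1].reshape(-1,3); 
    m=(P[:,2]>zlo)&(P[:,2]<zhi); Q=P[m]
    rect=cv2.minAreaRect(np.float32(Q[:,:2])); print(name,len(Q),Q.mean(0).round(1),rect)
seg((180,215,165,242),25,42,"rack")
seg((180,215,172,202),74,96,"block top")
seg((170,220,285,340),105,130,"nose")
seg((170,220,285,340),-5,45,"head base")
seg((180,215,205,235),60,110,"round")
# colour: blue base at its height
B=cv2.inRange(cv2.cvtColor(im,cv2.COLOR_RGB2HSV),(100,90,30),(125,255,255))[165:225,280:345]
ys,xs=np.nonzero(B); Z=X[165:225,280:345][ys,xs]; print(np.histogram(Z[:,2],bins=range(-10,140,10)))
print(onplane(p,[[186,197],[313,194],[218,200],[203,199]],0).round(0))
cv2.imwrite("pics/top_crop.png",cv2.resize(im[150:235,160:345,::-1],None,fx=4.3,fy=4.3,interpolation=cv2.INTER_CUBIC))
E
```

```text
rack 1287 [579.6 214.2  32.1] ((580.446533203125, 217.05917358398438), (239.67535400390625, 85.51153564453125), 83.67735290527344)
block top 105 [586.5 273.3  85.5] ((587.4949951171875, 274.465087890625), (33.09225845336914, 49.813072204589844), 75.99755096435547)
nose 287 [ 591.6 -170.6  115.7] ((591.6649169921875, -171.46897888183594), (66.82003021240234, 68.0851821899414), 23.341230392456055)
head base 1877 [ 587.4 -170.1    6.3] ((591.070068359375, -172.9509735107422), (196.4173126220703, 177.2076873779297), 89.3099136352539)
round 118 [572.7 159.3  66.5] ((572.6351928710938, 158.68922424316406), (41.65590286254883, 38.69901657104492), 0.17152974009513855)
(array([  0,  27, 495,  90,  13,  12,   8,   5,  45, 228,  68,  10,  18,
         2]), array([-10,   0,  10,  20,  30,  40,  50,  60,  70,  80,  90, 100, 110,
       120, 130]))
[[ 586.  281.    0.]
 [ 592. -175.    0.]
 [ 574.  165.    0.]
 [ 578.  219.    0.]]
```

View pics/top_crop.png

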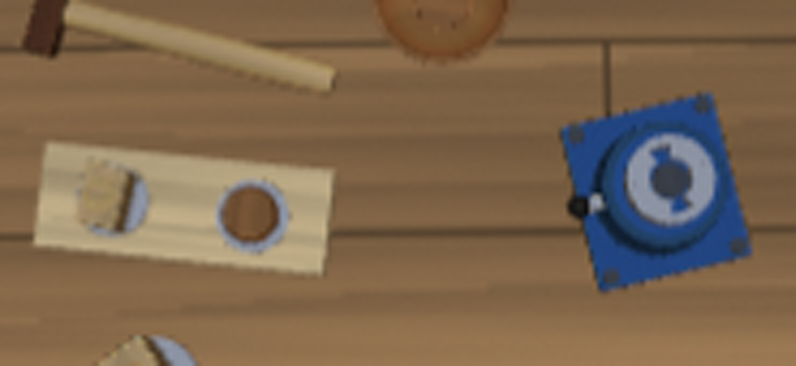

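The crop shows the nose's white face with dark slots, running from about (660,153) to (680,205), roughly +20° in world. The block's long side is at about -14°. Next, wrist looks at both from close up.

```bash
cat >> h.py <<'E'
def Rd(a): c,s=np.cos(a),np.sin(a); return np.array([[c,s,0],[s,-c,0],[0,0,-1.]])
E
python3 - <<'E'
from plant import ctrl,sensors,optics
from h import *
import pickle
p=optics.camera_params("wrist"); W={}
def look(n,pos,a):
    ctrl.move_ptp(np.array(pos,float),Rd(a)); ctrl.hold(.3); s=sensors.read_state(); im,d=optics.grab_frame("wrist"); W[n]=(im,d,p,s)
    print(n,s["eef_pos"].round(1),s["q"].round(2),s["t"]); cv2.imwrite(f"pics/w_{n}.png",im[:,:,::-1])
look("nose",(591.6,-171.5,238),3.3)
look("rack",(587,274,215),2.9)
pickle.dump(W,open("w0.pkl","wb"))
a=cv2.hconcat([cv2.imread("pics/w_nose.png"),cv2.imread("pics/w_rack.png")]); cv2.imwrite("pics/w_both.png",cv2.resize(a,(800,300),interpolation=cv2.INTER_AREA))
for n in W:
    im,d,p,s=W[n]; X=cloud(p,d,s)
    lo,hi=((105,130) if n=="nose" else (80,92)); r=45
    c=(591.6,-171.5) if n=="nose" else (587,274)
    m=(X[...,2]>lo)&(X[...,2]<hi)&(np.hypot(X[...,0]-c[0],X[...,1]-c[1])<r); Q=X[m]
    print(n,len(Q),np.median(Q[:,2]),cv2.minAreaRect(np.float32(Q[:,:2])))
E
```

```text
nose [ 591.4 -172.1  238. ] [-0.42  0.31  1.46 -0.    1.38 -2.15] 2.1833
rack [587.4 273.3 215.1] [ 0.3   0.39  1.39 -0.    1.36 -1.03] 4.1667
nose 4460 118.20792620917238 ((590.0877685546875, -171.84780883789062), (68.03719329833984, 68.1064224243164), 79.5047836303711)
rack 1470 86.42591706259591 ((585.2935180664062, 274.3463134765625), (33.68447494506836, 50.426570892333984), 77.17362213134766)
```

View pics/w_both.png

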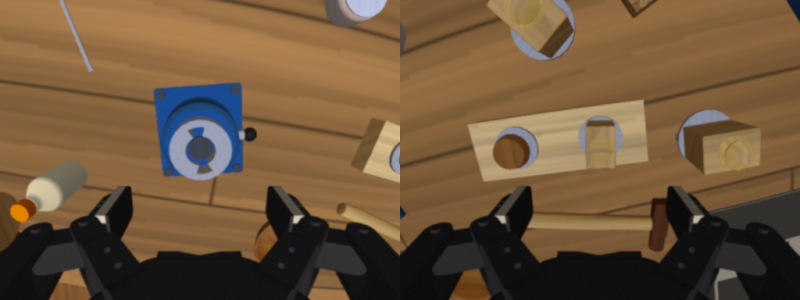

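The left wrist view shows the nose face at about (201,148) of the composite, with slots running near-vertical in the picture. The right view shows the finial block at (600,145), with its sizes correct (33.7 x 50.4 mm, top at 86 mm). Next I measure the slot angle, then grasp and lift.

```bash
python3 - <<'E'
from plant import ctrl,sensors,optics
from h import *
import pickle
im,d,p,s=pickle.load(open("w0.pkl","rb"))["nose"]
h,w=d.shape; v,u=np.mgrid[:h,:w]
P=onplane(p,np.c_[u.ravel(),v.ravel()],118.,s); g=cv2.cvtColor(im,cv2.COLOR_RGB2GRAY).ravel().astype(float)
C=np.array([590.1,-171.8])
m=np.hypot(*(P[:,:2]-C).T)<33
# dark blob (hole+slots) on face plane: centroid
t,_=cv2.threshold(g[m].astype(np.uint8),0,255,cv2.THRESH_OTSU); Q=P[m][g[m]<t][:,:2]; q=Q[np.hypot(*(Q-C).T)<28]
print("thr",t,"dark centroid",q.mean(0))
r=np.hypot(*(P[:,:2]-C).T); th=np.degrees(np.arctan2(*(P[:,:2]-C).T[::-1]))
for lo in range(-180,180,10):
    k=(r>19)&(r<24.5)&(th>=lo)&(th<lo+10); print(lo+5,int(g[k].mean()),end=" | ")
k=(r>19)&(r<24.5)&(g<t); print("\nslot axis deg",np.degrees(np.angle(np.exp(2j*np.radians(th[k])).mean())/2),k.sum())
# grasp
pos=np.array([586.,274.3,72.]); a=np.pi+np.radians(-13.2)
ctrl.move_ptp(pos+[0,0,90],Rd(a)); print("stopped",ctrl.move_l(pos,vel=120,threshold=12))
ctrl.gripper_to(25,60); s=sensors.read_state(); print(s["grip_width"],s["grasp_force"],s["eef_pos"],s["force"])
E
```

```text
thr 115.0 dark centroid [ 589.84872898 -171.71226793]
-175 79 | -165 69 | -155 70 | -145 85 | -135 155 | -125 160 | -115 160 | -105 160 | -95 161 | -85 160 | -75 160 | -65 160 | -55 161 | -45 161 | -35 161 | -25 160 | -15 160 | -5 158 | 5 95 | 15 80 | 25 80 | 35 94 | 45 157 | 55 160 | 65 160 | 75 160 | 85 160 | 95 160 | 105 160 | 115 161 | 125 160 | 135 161 | 145 161 | 155 160 | 165 160 | 175 154 | 
slot axis deg 19.970385095099505 205
stopped False
33.57828175761744 60.491065979003906 [586.46982288 274.65606571  72.72700237] [0.50970774 0.01156123 2.75513139]
```

```bash
python3 - <<'E'
from plant import ctrl,sensors,optics
from h import *
import pickle
s=sensors.read_state(); ctrl.move_l(s["eef_pos"]+[0,0,130],vel=120); ctrl.hold(.3)
s=sensors.read_state(); im,d=optics.grab_frame("wrist"); p=optics.camera_params("wrist")
pickle.dump((im,d,p,s),open("w1.pkl","wb"))
print(s["eef_pos"],s["force"],s["wrist_torque"],s["grip_width"],s["t"])
X=(cloud(p,d,s)-s["eef_pos"])@s["eef_rot"]  # tool coordinates
m=(np.abs(X[...,1])<14)&(np.abs(X[...,0])<40)&(X[...,2]>-45)&(X[...,2]<60)
Z=X[m]; print(np.histogram(Z[:,2],bins=range(-45,61,5)))
for lo,hi in((-20,-8),(-18,-10)):
    Q=Z[(Z[:,2]>lo)&(Z[:,2]<hi)]; print(len(Q),np.median(Q[:,2]),Q.min(0),Q.max(0),np.percentile(Q[:,0],[1,99]))
cv2.imwrite("pics/w1.png",im[:,:,::-1])
E
```

```text
[586.24147513 274.60208178 202.10284352] [-0.04764008  0.35370161 -3.08640532] [-0.02431258  0.0385459  -0.02064535] 33.620174511029276 7.5083
(array([  18,    0,  230, 2168,  421,  641, 3309,  323,  272,  246,  218,
        205,  175,  167,  138,  411,  145,    0,    0,    0,    0]), array([-45, -40, -35, -30, -25, -20, -15, -10,  -5,   0,   5,  10,  15,
        20,  25,  30,  35,  40,  45,  50,  55,  60]))
4080 -13.89068451314617 [-21.65673941 -13.99521746 -18.78921634] [25.91886721 13.98704137 -8.02258283] [-18.818969    25.43119009]
3939 -13.925072062824187 [-21.65673941 -13.99521746 -17.9996549 ] [ 25.91886721  13.98704137 -10.00512739] [-18.83719727  25.38829739]
```

View pics/w1.png

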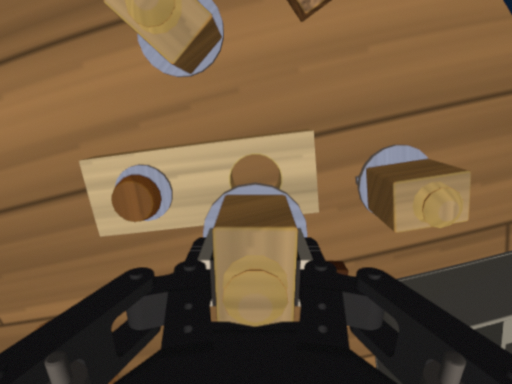

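The wrist view shows the block held squarely between the pads (columns 213–299, front edge at row 228). Its centre is about 0.7 mm ahead of the TCP in tool x and 10.4 mm below it. Now over to the nose, then feel down.

```bash
cat >> h.py <<'E'
from plant import ctrl,sensors,optics
def st(tag=""):
    s=sensors.read_state(); a=np.arctan2(s["eef_rot"][1,0],s["eef_rot"][0,0])%(2*np.pi)
    print(tag,"t%.1f"%s["t"],s["eef_pos"].round(2),"a%.3f"%a,"F",s["force"].round(1),"M",s["wrist_torque"].round(2),"w%.1f q6 %.2f"%(s["grip_width"],s["q"][5])); return s
E
python3 - <<'E'
from h import *
a=np.pi+np.radians(20)
c=np.array([590.7,-171.5,0])
s=st()
ctrl.move_ptp(np.array([590.7,-171.5,215.]),Rd(a)); ctrl.hold(.3); s=st("hover")
e=c-s["eef_pos"]; e[2]=0; print(e)
T=c+e; 
ctrl.move_l(T+[0,0,190],vel=60); ctrl.hold(.2); s=st("near")
print(ctrl.move_l(T+[0,0,171],vel=8,threshold=4)); s=st("touch")
E
```

```text
t7.6 [586.31 274.64 202.3 ] a2.911 F [-1.1 -0.3 -2.9] M [-0.06  0.04 -0.  ] w33.5 q6 -1.04
hover t9.5 [ 590.9  -170.8   214.97] a3.492 F [ 0.9 -0.4 -3.5] M [-0.03  0.03  0.01] w33.4 q6 -2.34
[-0.20079066 -0.70209541  0.        ]
near t10.3 [ 590.87 -172.37  190.57] a3.491 F [-0.4  0.8 -3.5] M [ 0.05 -0.03  0.02] w33.6 q6 -2.34
True
touch t12.0 [ 590.47 -172.2   173.94] a3.491 F [ 1.  -1.4  1.3] M [-0.1  -0.28  0.01] w33.6 q6 -2.34
```

The lugs went straight into the slots: contact came 10 mm deep, at the plunger. Now press to about 19.7 mm deep, with the spring expected at about 16 N.

```bash
python3 - <<'E'
from h import *
s=st(); R=s["eef_rot"]
for z in (169,164.4):
    hit=ctrl.move_l(np.array([590.6,-172.2,z]),vel=10,threshold=20); ctrl.hold(.2); s=st(f"z{z} {hit}")
    if hit: break
E
```

```text
t12.0 [ 590.47 -172.2   173.94] a3.491 F [ 1.  -1.4  1.3] M [-0.1  -0.28  0.01] w33.6 q6 -2.34
z169 False t12.7 [ 590.8  -172.32  169.92] a3.491 F [-1.5  0.4  6. ] M [ 0.01  0.15 -0.06] w33.5 q6 -2.34
z164.4 False t13.5 [ 590.84 -172.31  166.38] a3.491 F [-3.3  0.8 10.2] M [ 0.21  0.57 -0.01] w33.3 q6 -2.34
```

```bash
python3 - <<'E'
from h import *
for x,z in ((590.2,163.5),(590.2,162.1)):
    hit=ctrl.move_l(np.array([x,-172.2,z]),vel=8,threshold=20); ctrl.hold(.3); s=st(f"z{z} {hit}")
    print("depth",10+(s["force"][2]+3.4-4)/1.2)
    if hit: break
E
```

```text
z163.5 False t14.1 [ 590.76 -172.3   165.81] a3.491 F [-2.3  0.7 11.3] M [0.25 0.48 0.  ] w33.4 q6 -2.34
depth 18.93074761177348
z162.1 False t14.7 [ 590.77 -172.32  164.72] a3.491 F [-2.7  1.2 12.6] M [ 0.28  0.63 -0.02] w33.4 q6 -2.34
depth 19.999602463720926
```

```bash
python3 - <<'E'
from h import *
a0=3.491; off=np.array([.7,0,0]); C=np.array([590.2,-172.2,162.1])+Rd(a0)@off
s=st(); m0=s["wrist_torque"][2]
for t in list(np.arange(.1,1.0,.1))+list(np.arange(1.0,1.21,.04)):
    a=a0-t; hit=ctrl.move_l(C-Rd(a)@off,Rd(a),vel=10,threshold=15); ctrl.hold(.1); s=st("%.2f %s"%(t,hit))
    if hit or abs(s["wrist_torque"][2]-m0)>.5: print("STOP"); break
E
```

```text
t14.7 [ 590.77 -172.32  164.72] a3.491 F [-2.7  1.2 12.6] M [ 0.28  0.63 -0.02] w33.4 q6 -2.34
0.10 False t15.1 [ 590.93 -172.37  164.73] a3.391 F [-2.9  1.4 11.8] M [ 0.3   0.58 -0.11] w33.4 q6 -2.24
0.20 False t15.4 [ 591.19 -172.38  164.84] a3.291 F [-2.4  1.5 12.7] M [ 0.36  0.48 -0.14] w33.5 q6 -2.14
0.30 False t15.8 [ 591.36 -172.29  164.88] a3.191 F [-1.9  2.  12.2] M [ 0.45  0.39 -0.15] w33.0 q6 -2.04
0.40 False t16.1 [ 591.51 -172.27  164.94] a3.091 F [-0.9  2.3 11.8] M [ 0.44  0.29 -0.11] w33.1 q6 -1.94
0.50 False t16.5 [ 591.62 -172.29  164.98] a2.991 F [-1.4  2.9 12.8] M [ 0.52  0.27 -0.14] w33.1 q6 -1.84
0.60 False t16.8 [ 591.62 -172.29  164.98] a2.891 F [-2.4  2.7 11.9] M [ 0.53  0.3  -0.09] w33.5 q6 -1.75
0.70 False t17.2 [ 591.65 -172.28  164.99] a2.791 F [-2.3  3.9 12.9] M [ 0.55  0.21 -0.1 ] w33.7 q6 -1.65
0.80 False t17.5 [ 591.67 -172.25  164.99] a2.691 F [-1.8  3.  11.9] M [ 0.56  0.25 -0.15] w33.2 q6 -1.55
0.90 False t17.9 [ 591.69 -172.3   165.01] a2.591 F [-0.5  3.1 13.2] M [ 0.63  0.21 -0.12] w33.5 q6 -1.45
1.00 False t18.2 [ 591.63 -172.35  165.02] a2.491 F [-0.7  2.8 12.3] M [ 0.59  0.22 -0.08] w33.1 q6 -1.35
1.04 False t18.6 [ 591.62 -172.35  165.01] a2.451 F [-0.8  2.9 11.5] M [ 0.59  0.14 -0.02] w33.5 q6 -1.31
1.08 False t18.9 [ 591.66 -172.29  165.01] a2.411 F [-1.1  2.5 12.2] M [ 0.62  0.23 -0.01] w33.5 q6 -1.27
1.12 False t19.3 [ 591.68 -172.3   165.03] a2.371 F [-1.   3.1 11.2] M [0.69 0.2  0.01] w33.7 q6 -1.23
1.16 False t19.6 [ 591.67 -172.3   165.03] a2.331 F [-0.2  3.4 13. ] M [ 0.65  0.18 -0.03] w33.2 q6 -1.19
1.20 False t20.0 [ 591.62 -172.34  165.  ] a2.291 F [-0.4  3.4 12.1] M [0.64 0.27 0.09] w33.5 q6 -1.15
```

```bash
python3 - <<'E'
from h import *
a0=3.491; off=np.array([.7,0,0]); C=np.array([590.2,-172.2,162.1])+Rd(a0)@off
for t in np.arange(1.22,1.38,.02):
    a=a0-t; hit=ctrl.move_l(C-Rd(a)@off,Rd(a),vel=10,threshold=15); ctrl.hold(.2); s=st("%.2f %s"%(t,hit))
    if hit or abs(s["wrist_torque"][2])>.35: print("STOP"); break
E
```

```text
1.22 False t20.4 [ 591.6  -172.32  165.03] a2.272 F [-0.6  3.2 12.4] M [0.64 0.16 0.4 ] w33.7 q6 -1.13
STOP
```

The stop is felt at 1.22 rad (0.4 Nm). Now I back off 0.09 rad to the notch middle and let the spring lift the part gently.

```bash
python3 - <<'E'
from h import *
a0=3.491; off=np.array([.7,0,0]); C=np.array([590.2,-172.2,162.1])+Rd(a0)@off
a=a0-1.13; ctrl.move_l(C-Rd(a)@off,Rd(a),vel=10); ctrl.hold(.1); s=st("back")
for dz in (1.5,3,4.5,5.5,6.3,7.1,7.9,8.7):
    ctrl.move_l(C-Rd(a)@off+[0,0,dz],Rd(a),vel=10); ctrl.hold(.2); s=st("up%.1f"%dz)
    if s["force"][2]<2: print("roof"); break
E
```

```text
back t20.8 [ 591.5  -172.39  164.97] a2.362 F [-1.2  3.9 11.8] M [0.59 0.28 0.13] w33.2 q6 -1.22
up1.5 t21.3 [ 591.47 -172.42  166.11] a2.361 F [-0.2  2.6 10.4] M [0.52 0.14 0.11] w33.1 q6 -1.22
up3.0 t21.8 [ 591.44 -172.37  167.26] a2.361 F [-0.8  2.2 10.6] M [ 0.49  0.03 -0.01] w33.6 q6 -1.22
up4.5 t22.3 [ 591.45 -172.39  168.49] a2.361 F [1.2 2.3 8.4] M [ 0.39 -0.08  0.09] w33.5 q6 -1.22
up5.5 t22.7 [ 591.43 -172.36  169.22] a2.361 F [1.5 2.6 7.5] M [ 0.4  -0.17  0.08] w33.1 q6 -1.22
up6.3 t23.2 [ 591.41 -172.38  169.82] a2.361 F [1.3 2.2 6.1] M [ 0.38 -0.22  0.01] w33.2 q6 -1.22
up7.1 t23.6 [ 591.39 -172.39  170.42] a2.361 F [1.5 2.4 4.8] M [ 0.37 -0.34  0.01] w33.4 q6 -1.22
up7.9 t24.1 [ 591.31 -172.41  170.69] a2.361 F [4.  2.7 4.5] M [ 0.65 -0.88  0.1 ] w33.6 q6 -1.22
up8.7 t24.5 [ 591.29 -172.39  170.74] a2.361 F [4.5 2.8 1.4] M [ 0.53 -1.13  0.08] w33.2 q6 -1.22
roof
```

The roof is felt: the rise stops at z 170.7, which matches the 14 mm locked depth. Release, retract and check.

```bash
python3 - <<'E'
from h import *
a0=3.491; off=np.array([.7,0,0]); C=np.array([590.2,-172.2,162.1])+Rd(a0)@off; a=a0-1.13
P=C-Rd(a)@off; ctrl.move_l(P+[0,0,7.5],Rd(a),vel=10); ctrl.hold(.2); st("pre")
ctrl.gripper_to(60); ctrl.hold(.2); s=st("open")
ctrl.move_l(s["eef_pos"]+[0,0,110],Rd(a),vel=80); ctrl.hold(.3); s=st("up")
im,d=optics.grab_frame("wrist"); p=optics.camera_params("wrist"); cv2.imwrite("pics/w_end.png",im[:,:,::-1])
X=cloud(p,d,s); c=np.array([590.,-171.8])
r=np.hypot(X[...,0]-c[0],X[...,1]-c[1])
for n,lo,hi in(("tip",190,210),("top",178,190),("flange",130,142)):
    Q=X[(r<45)&(X[...,2]>lo)&(X[...,2]<hi)]; print(n,len(Q),np.median(Q,0).round(2),cv2.minAreaRect(np.float32(Q[:,:2])) if len(Q)>3 else "")
Q=X[(r<30)&(X[...,2]>180)&(X[...,2]<188)]
A=np.c_[Q[:,:2]-c,np.ones(len(Q))]; print("tilt",np.linalg.lstsq(A,Q[:,2],rcond=None)[0])
E
```

```text
pre t25.0 [ 591.31 -172.38  170.35] a2.361 F [4.4 3.4 4.6] M [ 0.67 -0.92  0.05] w33.3 q6 -1.22
open t25.6 [ 589.75 -173.02  169.29] a2.361 F [ 0.2 -0.4  0.1] M [-0.02 -0.02  0.01] w60.1 q6 -1.22
up t27.4 [ 589.66 -172.99  279.03] a2.361 F [0.2 0.1 0.9] M [-0.    0.02 -0.01] w60.0 q6 -1.22
tip 844 [ 589.95 -170.5   198.14] ((591.0888671875, -171.82928466796875), (24.354698181152344, 24.469820022583008), 39.51832580566406)
top 1894 [ 585.71 -166.65  184.42] ((590.7885131835938, -171.37747192382812), (34.021392822265625, 49.47254180908203), 45.13754653930664)
flange 831 [ 578.52 -160.83  136.41] ((587.4895629882812, -168.45248413085938), (58.8681640625, 50.068878173828125), 47.50448226928711)
tilt [ 3.81551071e-04 -1.87990210e-03  1.84414242e+02]
```

View pics/w_end.png

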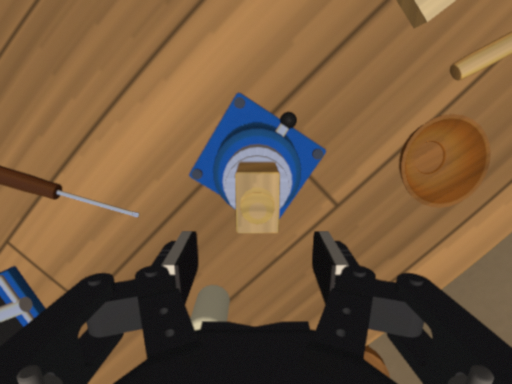

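The picture shows the finial upright in the nose at (258,198), with the gripper clear. The block's top measures 184.4 mm (184 when locked), with tilt about 0.002 rad and centre within about 1 mm of the axis.

```bash
python3 -c "
from plant import ctrl
print(ctrl.finish_job())"
```

```text
the job is handed in; nothing more can be done
None
```

The finial is locked upright in the carving head's nose, the gripper is released and clear, and the job was handed in at about 27 s; the hand-in returned no verdict.

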